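Check the lid switch of a toothbrush dryer, load it and shut it

ROBOT

A 6-joint arm with a two-finger parallel gripper is mounted at the origin on the work surface. World frame = base frame: x ahead of the robot, y to its left, z up, the work surface at z = 0. Lengths are in m, angles in rad, forces in N, time in s.
With the tool pointing down it reaches from about 0.25 to 0.725 m from the base axis. Payload 9.7 kg.
Tool frame: the origin (TCP) lies midway between the tips of the shut fingers; the grasp point (between the pads) lies 19 mm behind it; z points along the fingers, y is the line along which they close (so a half turn about z gives the same grasp; the last joint's range is limited). The gripper opens to 85 mm and grips with 20 to 120 N. Pads are 22 mm wide; open, the fingers measure 114 mm over their backs; the gripper's body (76 mm by 85 mm) begins 54 mm behind the grasp point. The pads swing forward as they close: fully open they stand 13 mm farther back than shut.
Start: joints at [1.24, 0.087, 0.176, 1.66, 0, 1.571], TCP at [0.179, 0.52, 0.231] pointing down, gripper open.
Joint ranges: [-3.13, 3.13], [-0.85, 1.81], [-1.15, 1.24], [-2.2, 2.28], [-1.44, 1.52], [-3.14, 3.14]. Speed limits (rad/s): [2.22, 2.22, 2.57, 3.14, 3.14, 3.14].

INTERFACE

Orientations are given as a unit quaternion [x, y, z, w].
In Python, from bench import readout, eyes, job gives the robot as it stands.
- The arm moves only by the tool servo_tool, never from a script. Its argument "moves" is a list that holds one entry, the list of rows, each a list of 7 numbers: the gripper command: -1 is shut, 1 is fully open, values between are in proportion, then the shift along the tool's x, y, z in cm, then the turn, a rotation vector about the tool's x, y, z in degrees. A call has 1 to 20 rows; each row shifts and turns the commanded pose from where the row before left it, along the tool's axes as they then stand; what a row does not reach is not made up. A row lasts 1/10 s, in which the tool goes at most 50 mm and 8.59 degrees, less where a joint would pass 70% of its speed; a pose out of reach is approached as far as the arm can. A call with a gripper value outside its range is refused whole. The fingers move at their own pace and stop on an object; "newtons" is the grip in N (left out, the last holds). Time passes only in rows, so rows that do not move let the fingers close. It gives the time, the measured TCP pose, the force, the opening and the grip force at its end, in the units of the state.
- readout.observe(): the state, without advancing time (a new reading comes with each control period).
- eyes.get_image(name): name is "side" or "top" or "wrist"; returns a dict with "image" (384x512x3 uint8, red, green, blue), "mtx" (3x3 intrinsics, pixels), "origin" and "orientation" of the camera in the world; the wrist camera has in their place "tool_from_camera" (4x4, takes a point from camera to tool coordinates, whose origin is the TCP and whose axes are the flange's). Camera axes: x right, y down, z forward; pixel columns grow to the right and rows downward; lengths in m; the calibration is good to about 2 mm. The wrist camera is an equidistant fisheye: a pixel r from the principal point sees the ray r / f radians off the axis. A picture is of the moment at which its call begins: read the wrist's pose just before it. There is no depth.
- job.finish_job(): hands the job in; it is judged then, once.
The state is a dict: "t": time; "q": joint angles; "qd": joint speeds; "effort": joint torques, N m; "eef_pos": TCP position; "ee_rot": TCP orientation; "force": force on the tool from outside, world axes, zero at the start; "torque": the same for the moment, N m; "gripper_width": opening from 0.0 (shut) to 1.0 (fully open); "gripper_force": force on a finger pad.
Only numpy, scipy, OpenCV 4.12 (cv2) and the standard library are available. Lean on these libraries where they do the work, as an engineer would, in place of code of your own. Each camera call takes 0.05 s, during which the arm holds its last target. There are 200 camera calls.

TASK

The toothbrush dryer on the shelf has been failing to start, so check its lid switch before you use it: with the lid still open, press the roller lever down with a fingertip just until the switch clicks, no deeper, hold it there for a second and let it spring right back up. Put the mint-green toothbrush cover into the dryer's tray, before or after the check, and then shut the lid gently and fully, so that the lid itself keeps the switch pressed. Leave the bowl, mug, pill organiser and mirror where they are.

Things in the scene. Friction and masses are not known exactly. Their poses are not given: they have to be found in the camera images.
- dryer: warm-air toothbrush dryer, a white plastic box fixed to the shelf, 200 (x) x 140 (y) x 60 mm high to its rim, walls 8 mm; origin at the centre of its underside, z up. The open tray takes its -x part (inside x -92 to +32, y -62 to +62 mm); a well at the +x end (x +40 to +92 mm) holds the lid switch. The lid is hinged along the top of the -y side and stands open there
- tray (a point): centre of the tray's inner floor (124 x 124 mm, 42 mm deep below the rim, 18 mm above the dryer's underside); axes as the dryer's
- switch (a joint): angle of the lid switch's roller lever, rad: 0 = free, up; pressing the roller down increases it; it clicks at 0.16; 0.26 is as deep as it may go (deeper is harmful overtravel); 0.32 = hard on the switch case. Spring-returned: at the roller about 1.0 N to start it, 2.3 N at the click, 3.2 N at 0.26, 3.7 N at the end, rising evenly without a step at the click
- roller (a point): centre of the grey roller (10 mm diameter, 6 mm wide, axle along the dryer's x) at the tip of the lever; moves with it. Free, it is at dryer x +66, y +40, z 87 mm, its top 5 mm higher (32 mm above the rim, the highest thing at that end). Pressed from above, it has sunk 7.2 mm at the click, 9.3 mm at 0.205 rad, 11.9 mm at 0.26 rad, 14.8 mm at the end
- pivot (a point): pivot of the steel lever, on top of the black switch case (17.5 x 49 x 24 mm, its top 64 mm above the dryer's underside); at dryer x +66, y -4, z 67 mm. The lever, 48 mm long, points from here to the dryer's +y and, free, slopes up 0.32 rad to the roller
- lid (a joint): opening angle of the lid, rad: 0 = shut on the rim, 1.57 = upright, 1.85 = open stop; starts open. A stiff friction hinge (about 0.35 Nm; the lid weighs 0.2 kg) keeps it where it is left, also shut. Pushing it takes about 2 to 4 N at the free edge, some 2 N more over the last 0.08 rad, where a rib under the lid meets the roller; shut, the rib holds the switch at about 0.2 rad
- lid_hinge (a point): middle of the lid's hinge line, which runs along the dryer's x; at dryer x 0, y -70, z 60 mm
- lid_edge (a point): middle of the free edge of the lid's outer face. The lid is a white shell 200 mm long (dryer x), 140 mm from hinge line to free edge, 33 mm deep, with a finger tab 50 mm wide standing 11 mm out of the free edge. Shut, this point is at dryer x 0, y +70, z 93 mm and the flat outer face looks up; open, the outer face looks to the dryer's -y side, away from the tray
- cover: mint-green hard silicone toothbrush-head cover, a rounded bar 75 (x) x 28 (y) x 24 mm high, narrowing to 22 mm at its +x end, about 30 g, lying loose on the shelf; origin at the centre of its underside
- bowl: small white ceramic bowl holding hairpins, 104 mm across, 40 mm high, loose; origin at the centre of its underside; leave alone
- mug: steel mug, 76 mm across, 88 mm high, handle at its +y side, loose; origin at the centre of its underside; leave alone
- organiser: white plastic weekly pill organiser with seven flaps, 46 x 182 x 29 mm, loose; origin at the centre of its underside; leave alone
- mirror: folding plastic mirror standing part-open like a book, two leaves 100 wide x 150 mm high, loose; origin at the foot of its hinge; leave alone
There are look-alikes about, which are no part of the job. Of the things like the cover, leave any that is blue; of the rest the smaller one is meant.

How it is judged:
By the outcome, as a careful person would: the job done as asked, in the order asked, and still so for the second after the job is handed in, with the robot touching nothing.
It also fails if it takes over 67 s, if anything falls off the work surface, if the arm or the gripper's body presses on something with over 40 N, if the wrist force passes 120 N, or if a joint passes its speed limit or range.

## Working session

There is one attempt and no reset: what is moved stays moved. The work goes in short steps, Python scripts to look and compute and a tool call to move; the robot and the scene stay as the last step left them, time stands still between calls to the robot, and variables do not carry over. Pictures are saved under pics/ and viewed, at most 10 in all, crops included, and the job is handed in when it is done.

Besides the shell and the picture viewer there is one more tool, called after "Emit:" as name(argument=value, ...), one argument or row to a line, values as JSON. servo_tool: Moves the arm, as the interface text tells. Its arguments: {"type":"object","properties":{"moves":{"type":"array"},"newtons":{"type":"number"}},"required":["moves"]}

```bash
mkdir -p pics; python3 - <<'E'
from bench import readout, eyes, job
import cv2,json
s=readout.observe(); print(s)
for n in ["side","top"]:
    d=eyes.get_image(n); cv2.imwrite(f"pics/{n}0.png",cv2.resize(d["image"][:,:,::-1],(800,600),interpolation=cv2.INTER_CUBIC))
    print(n,d["mtx"],d["origin"],d["orientation"])
E
```

```text
{'t': 0.0, 'q': array([1.23996058e+00, 8.74645301e-02, 1.75150935e-01, 1.65977227e+00,
       1.89695294e-05, 1.57079728e+00]), 'qd': array([ 4.34062134e-04,  2.30701393e-03, -2.96127163e-04, -8.90860329e-05,
       -3.56536364e-04, -4.83131203e-04]), 'effort': array([-1.58158393e-03, -5.20386672e+01,  4.64801860e+01,  1.62216002e-02,
        8.32992282e-05, -3.04274600e-06]), 'eef_pos': array([0.17858474, 0.51997614, 0.23058923]), 'ee_rot': array([ 1.64664958e-01,  9.86349348e-01, -6.34404215e-04, -1.15525280e-04]), 'force': array([ 0.04031024, -0.11954047, -0.64929082]), 'torque': array([ 0.00629969, -0.02333652, -0.01671307]), 'gripper_force': 0.0, 'gripper_width': 0.9977201656149223}
side [[412.19555108   0.         253.76917113]
 [  0.         412.19555108 191.06889816]
 [  0.           0.           1.        ]] [0.17517095 1.10180681 0.9037696 ] [-0.0953822   0.88374222 -0.45457654  0.05711471]
top [[368.37528974   0.         257.17955782]
 [  0.         368.37528974 192.77014372]
 [  0.           0.           1.        ]] [ 3.70678394e-01 -4.98836729e-04  1.46473684e+00] [-0.69742316  0.7161413  -0.0181625   0.02031493]
```

View pics/top0.png

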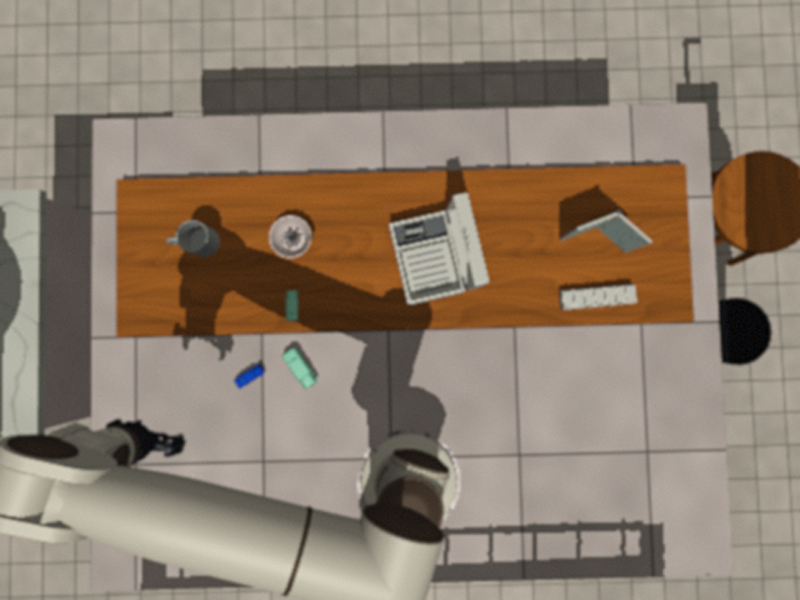

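View pics/side0.png

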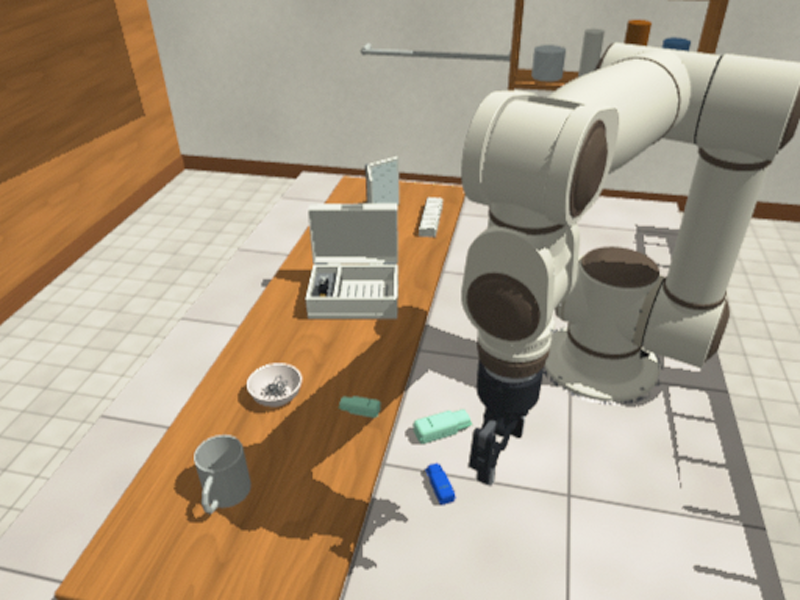

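Cover candidates in the top view: blue (250,376), large mint (300,367), and small mint on the wooden shelf (291,305). The small one is the target. I'll check it in a close crop and triangulate.

```bash
cat > h.py <<'E'
import numpy as np,cv2
from scipy.spatial.transform import Rotation as R
from bench import readout, eyes, job
C={'side':([0.17517095,1.10180681,0.9037696],[-0.0953822,0.88374222,-0.45457654,0.05711471],412.19555,253.76917,191.0689),
'top':([0.370678394,-0.000498837,1.46473684],[-0.69742316,0.7161413,-0.0181625,0.02031493],368.37529,257.17956,192.77014)}
def ray(n,u,v):
    o,q,f,cx,cy=C[n]; return np.array(o),R.from_quat(q).apply([(u-cx)/f,(v-cy)/f,1])
def onz(n,u,v,z):
    o,d=ray(n,u,v); return o+d*(z-o[2])/d[2]
def tri(a,b):
    o1,d1=ray('top',*a);o2,d2=ray('side',*b)
    A=np.c_[d1,-d2]; t=np.linalg.lstsq(A,o2-o1,rcond=None)[0]
    p,q=o1+d1*t[0],o2+d2*t[1]; return (p+q)/2,np.linalg.norm(p-q)
def proj(n,p):
    o,q,f,cx,cy=C[n]; c=R.from_quat(q).inv().apply(np.atleast_2d(p)-o); return c[:,:2]/c[:,2:]*f+[cx,cy]
E
python3 - <<'E'
from h import *
t=eyes.get_image("top")["image"][:,:,::-1]; s=eyes.get_image("side")["image"][:,:,::-1]
print(t.shape)
a=cv2.resize(t[115:205,240:330],(400,400),interpolation=cv2.INTER_CUBIC)   # x4.444
b=cv2.resize(s[95:215,190:310],(400,400),interpolation=cv2.INTER_CUBIC)    # x3.333
c=cv2.resize(t[180:260,140:220],(200,200),interpolation=cv2.INTER_CUBIC)  # x2.5
d=cv2.resize(s[230:330,200:320],(240,200),interpolation=cv2.INTER_CUBIC)  # x2
out=np.zeros((600,800,3),np.uint8); out[:400,:400]=a; out[:400,400:]=b; out[400:,:200]=c; out[400:,200:440]=d
cv2.imwrite("pics/crop1.png",out)
for z in (0,.03): print(z,onz('top',291/1.5625,305/1.5625,z),onz('side',360/1.5625,406/1.5625,z))
print(tri((291/1.5625,305/1.5625),(360/1.5625,403/1.5625)))
for im,n in((t,'top'),(s,'side')):
    h=cv2.cvtColor(im,cv2.COLOR_BGR2HSV); m=cv2.inRange(h,(70,60,40),(95,255,255))
    k,l,st,ce=cv2.connectedComponentsWithStats(m)
    for i in range(1,k):
        if st[i,4]>40:
            r=cv2.minAreaRect(np.argwhere(l==i)[:,::-1].astype(np.float32)); print(n,st[i,4],r,cv2.boxPoints(r).round(1).tolist())
E
```

```text
(384, 512, 3)
0 [0.44834479 0.28565935 0.        ] [ 4.57570960e-01  2.36007357e-01 -1.11022302e-16]
0.03 [0.44675407 0.2797984  0.03      ] [0.44819689 0.26474696 0.03      ]
(array([0.44498653, 0.27583768, 0.04935102]), np.float64(0.001519098358442311))
top 104 ((186.5, 195.5), (17.0, 5.0), 90.0) [[184.0, 187.0], [189.0, 187.0], [189.0, 204.0], [184.0, 204.0]]
top 258 ((191.46153259277344, 234.69229125976562), (26.625608444213867, 9.984602928161621), 56.3099365234375) [[179.89999389648438, 226.39999389648438], [188.1999969482422, 220.8000030517578], [203.0, 243.0], [194.6999969482422, 248.5]]
side 220 ((230.01351928710938, 259.4189147949219), (24.49544906616211, 9.699540138244629), 9.462322235107422) [[217.10000610351562, 262.20001220703125], [218.6999969482422, 252.60000610351562], [242.89999389648438, 256.6000061035156], [241.3000030517578, 266.20001220703125]]
side 318 ((282.98248291015625, 271.74041748046875), (14.841948509216309, 35.552955627441406), 73.61045837402344) [[263.79998779296875, 269.6000061035156], [297.8999938964844, 259.6000061035156], [302.1000061035156, 273.79998779296875], [268.0, 283.8999938964844]]
```

View pics/crop1.png

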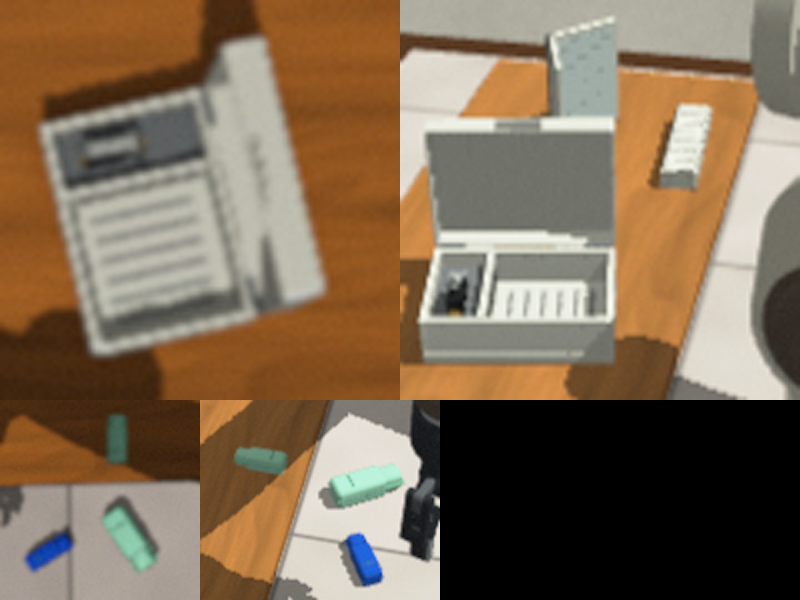

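```bash
python3 - <<'E'
from h import *
from scipy.optimize import least_squares
T=lambda u,v:(240+u/4.444,115+v/4.444); S=lambda u,v:(190+(u-400)/3.333,95+v/3.333)
for a,b in(((42,127),(421,320)),((92,352),(614,320))): print(tri(T(*a),S(*b)))
P=[('top',T(42,127),(.1,.07,.06)),('top',T(93,354),(-.1,.07,.06)),('side',S(420,320),(.1,.07,.06)),('side',S(615,320),(-.1,.07,.06)),
('side',S(421,360),(.1,.07,0)),('side',S(614,361),(-.1,.07,0)),('top',T(198,88),(.1,-.07,.06))]
def f(p):
    r=R.from_euler('z',p[3]); return np.concatenate([proj(n,r.apply(x)+p[:3])[0]-u for n,u,x in P])
s=least_squares(f,[.5,-.05,.0,.2]); print(s.x,np.degrees(s.x[3]),s.fun.reshape(-1,2).round(1).tolist())
p=s.x; r=R.from_euler('z',p[3])
for n,x in dict(roller=(.066,.04,.087),tray=(-.03,0,.018),pivot=(.066,-.004,.067),hinge=(0,-.07,.06)).items(): print(n,(r.apply(x)+p[:3]).round(4),(proj('top',r.apply(x)+p[:3])-[240,115])*4.444)
# lid: edge crops
for th in(1.5,1.7,1.85):
    c,s_=np.cos(th),np.sin(th)
    def lp(x,l,h): return r.apply((x,-.07+l*c-h*s_, .06+l*s_+h*c))+p[:3]
    print(th,[((proj('side',lp(x,.14,h))-[190,95])*3.333+[400,0]).round().tolist() for x in(.1,-.1) for h in(0,.033)],[((proj('top',lp(x,.14,.033))-[240,115])*4.444).round().tolist() for x in(.1,-.1)])
# cover fit both views centre
print(tri((186.5,195.5),(230,258.5)), onz('top',186.5,187,.045),onz('top',186.5,204,.045))
E
```

```text
(array([0.6319892 , 0.02688445, 0.08816475]), np.float64(0.00035474898163688224))
(array([ 0.43850077, -0.01059692,  0.0897641 ]), np.float64(0.002852186206840644))
[ 0.54930083 -0.05967697  0.03310977  0.20281545] 11.620469133508177 [[-0.6, -0.5], [0.1, 0.2], [-0.4, -0.9], [-0.3, -0.9], [0.9, 1.1], [0.2, 0.9], [0.6, -0.1]]
roller [ 0.6059 -0.0072  0.1201] [[ 83.05752857 150.09426819]]
tray [ 0.5199 -0.0657  0.0511] [[153.13118929 260.42508799]]
pivot [ 0.6148 -0.0503  0.1001] [[134.03487753 142.39216716]]
hinge [ 0.5634 -0.1282  0.0931] [[227.94711417 201.79697727]]
1.5 [[[423.0, 136.0]], [[426.0, 119.0]], [[614.0, 135.0]], [[615.0, 118.0]]] [[[243.0, 41.0]], [[305.0, 297.0]]]
1.7 [[[426.0, 124.0]], [[430.0, 113.0]], [[615.0, 123.0]], [[616.0, 113.0]]] [[[278.0, 35.0]], [[340.0, 289.0]]]
1.85 [[[429.0, 118.0]], [[433.0, 113.0]], [[615.0, 118.0]], [[616.0, 112.0]]] [[[301.0, 32.0]], [[363.0, 284.0]]]
(array([0.44512238, 0.27565798, 0.04670318]), np.float64(0.0008993432674107885)) [0.47766547 0.27535762 0.045     ] [0.41196208 0.27640531 0.045     ]
```

The small mint piece at crop (117,438) is narrower and shorter than the mint one at (130,538), and it lies on the wooden shelf, so it is the target. The shelf is about 0.033 m high. Cover centre is about (0.445, 0.276) with its axis roughly along world x. Dryer yaw is about 11.6°.

Emit:
servo_tool(
  moves=[
    [[1, -3.7, -1.6, 0.6, 0, 0, 0], [1, -3.7, -1.6, 0.6, 0, 0, 0], [1, -3.7, -1.6, 0.6, 0, 0, 0], [1, -3.7, -1.6, 0.6, 0, 0, 0], [1, -3.7, -1.6, 0.6, 0, 0, 0], [1, -3.7, -1.6, 0.6, 0, 0, 0], [1, -3.7, -1.6, 0.6, 0, 0, 0], [1, -3.7, -1.6, 0.6, 0, 0, 0], [1, -3.5, -1.7, 0.6, 0, 0, 0], [1, 0, 0, 0, 0, 0, -6.4], [1, 0, 0, 0, 0, 0, -6.4], [1, 0, 0, 0, 0, 0, -6.2], [1, 0, 0, 0, 0, 0, 0], [1, 0, 0, 0, 0, 0, 0]],
  ],
  newtons=30,
)

```text
t: 1.6
eef_pos: [0.4445, 0.2755, 0.1772]
ee_rot: [0.001, 1.0, -0.0, -0.0]
force: [0.3, -0.5, 0.4]
gripper_width: 0.997
gripper_force: 0.0
```

```bash
cat >> h.py <<'E'
def wrist():
    s=readout.observe(); d=eyes.get_image('wrist'); return s,d
def wproj(s,d,p):
    M=np.array(d['tool_from_camera']); K=d['mtx']
    pt=R.from_quat(s['ee_rot']).inv().apply(np.atleast_2d(p)-s['eef_pos'])
    c=(pt-M[:3,3])@M[:3,:3]
    th=np.arctan2(np.hypot(c[:,0],c[:,1]),c[:,2]); ph=np.arctan2(c[:,1],c[:,0])
    return np.c_[K[0,2]+K[0,0]*th*np.cos(ph),K[1,2]+K[1,1]*th*np.sin(ph)]
def wonz(s,d,u,v,z):
    M=np.array(d['tool_from_camera']); K=d['mtx']
    a=np.array([(u-K[0,2])/K[0,0],(v-K[1,2])/K[1,1]]); th=np.hypot(*a)
    c=np.r_[a/th*np.sin(th),np.cos(th)]
    r=R.from_quat(s['ee_rot']); D=r.apply(M[:3,:3]@c); O=r.apply(M[:3,3])+s['eef_pos']
    return O+D*(z-O[2])/D[2]
E
python3 - <<'E'
from h import *
s,d=wrist(); im=d['image'][:,:,::-1].copy()
print(wproj(s,d,[(.445,.2755,.057),(.48,.2755,.057),(.41,.2755,.057)]),d['mtx'],d['tool_from_camera'])
cv2.imwrite('pics/w1.png',cv2.resize(im,(800,600)))
h=cv2.cvtColor(im,cv2.COLOR_BGR2HSV); m=cv2.inRange(h,(70,60,40),(95,255,255))
k,l,st,ce=cv2.connectedComponentsWithStats(m)
for i in range(1,k):
    if st[i,4]>100:
        r=cv2.minAreaRect(np.argwhere(l==i)[:,::-1].astype(np.float32)); b=cv2.boxPoints(r); print(st[i,4],b.round().tolist()); print([wonz(s,d,*q,.055)[:2].round(4).tolist() for q in b])
E
```

```text
[[255.38984564 191.99029087]
 [255.4394491  227.09252498]
 [255.33695882 154.38068823]] [[297.31863964   0.         255.42491883]
 [  0.         297.31863964 199.01513371]
 [  0.           0.           1.        ]] [[ 9.50167181e-04 -9.55242535e-01 -2.95822239e-01  7.44339687e-02]
 [ 9.99999431e-01  1.05121438e-03 -1.82535460e-04  1.06764627e-04]
 [ 4.85338227e-04 -2.95821897e-01  9.55242990e-01 -1.43703696e-01]
 [ 0.00000000e+00  0.00000000e+00  0.00000000e+00  1.00000000e+00]]
```

View pics/w1.png

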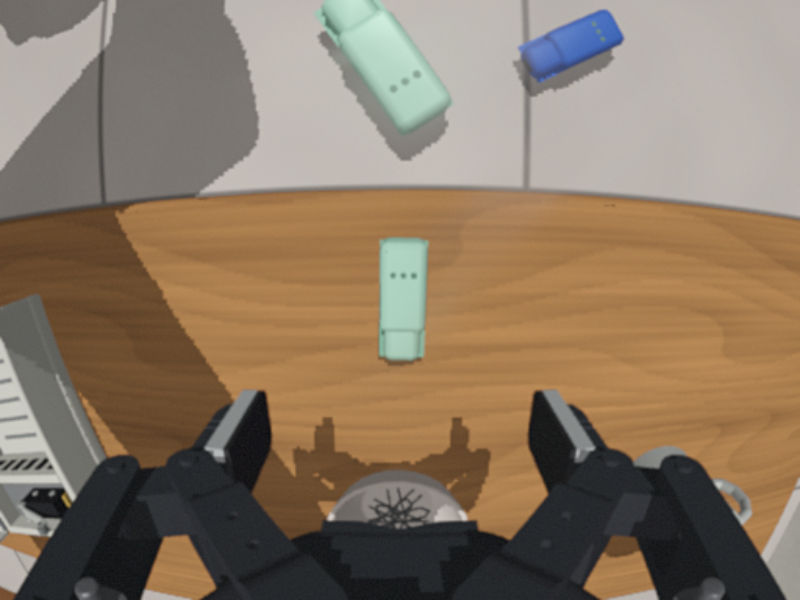

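Emit:
servo_tool(
  moves=[
    [[1, 0, 0.3, 3.5, 0, 0, 0], [1, 0, 0, 3.5, 0, 0, 0], [1, 0, 0, 3.5, 0, 0, 0], [1, 0, 0, 2.0, 0, 0, 0], [1, 0, 0, 1.4, 0, 0, 0], [-1, 0, 0, 0, 0, 0, 0], [-1, 0, 0, 0, 0, 0, 0], [-1, 0, 0, 0, 0, 0, 0], [-1, 0, 0, 0, 0, 0, 0], [-1, 0, 0, 0, 0, 0, 0], [-1, 0, 0, 0, 0, 0, 0], [-1, 0, 0, 0, 0, 0, 0], [-1, 0, 0, 0, 0, 0, 0]],
  ],
  newtons=30,
)

```text
t: 2.95
eef_pos: [0.4454, 0.279, 0.0397]
ee_rot: [-0.0, 1.0, 0.001, 0.001]
force: [-0.7, -1.1, 6.1]
gripper_width: 0.321
gripper_force: 31.0
```

Emit:
servo_tool(
  moves=[
    [[-1, 0, 0, -2, 0, 0, 0], [-1, 0, 0, -3.5, 0, 0, 0], [-1, 0, 0, -3.5, 0, 0, 0], [-1, -0.7, -3.0, -3, 0, 0, 0], [-1, -0.7, -3.4, 0, 0, 0, 0], [-1, -0.7, -3.4, 0, 0, 0, 0], [-1, -0.7, -3.4, 0, 0, 0, 0], [-1, -0.8, -3.5, 0, 0, 0, 0], [-1, -0.8, -3.5, 0, 0, 0, 0], [-1, -0.8, -3.5, 0, 0, 0, 0], [-1, -0.8, -3.5, 0, 0, 0, 0], [-1, -0.7, -3.4, 0, 0, 0, 0], [-1, -0.7, -3.4, 0, 0, 0, 0], [-1, 0, 0, 0, 0, 0, -5.8], [-1, 0, 0, 0, 0, 0, -5.8], [-1, 0, 0, 0, 0, 0, 0], [-1, 0, 0, 0, 0, 0, 0]],
  ],
)

```text
t: 4.65
eef_pos: [0.5189, -0.0614, 0.1584]
ee_rot: [-0.1, 0.995, -0.0, 0.0]
force: [0.2, -0.5, -0.7]
gripper_width: 0.325
gripper_force: 30.2
```

```bash
python3 - <<'E'
from h import *
s,d=wrist(); im=d['image'][:,:,::-1].copy()
print(s['eef_pos'],R.from_quat(s['ee_rot']).as_matrix().round(3).tolist(),s['force'],s['gripper_width'])
p=np.array([.5493,-.0597,.0331]); r=R.from_euler('z',.2028)
for n,x in dict(roller=(.066,.04,.087),pivot=(.066,-.004,.067),c1=(.1,.07,.06),c2=(-.1,.07,.06),tc1=(.032,.062,.06),tc2=(-.092,.062,.06),tc3=(.032,-.062,.018)).items():
    q=wproj(s,d,r.apply(x)+p)[0]; print(n,(q*1.5625).round()); cv2.drawMarker(im,tuple(int(v) for v in q.round()),(0,0,255),cv2.MARKER_CROSS,8)
cv2.imwrite('pics/w2.png',cv2.resize(im,(800,600)))
E
```

```text
[ 0.51888347 -0.06136258  0.15844368] [[-0.98, -0.199, 0.0], [-0.199, 0.98, -0.0], [-0.0, -0.0, -1.0]] [ 0.16310056 -0.5242052  -0.66749579] 0.32486926184204307
roller [468. 520.]
pivot [384. 497.]
c1 [506. 527.]
c2 [542. 185.]
tc1 [506. 438.]
tc2 [525. 202.]
tc3 [293. 401.]
```

View pics/w2.png

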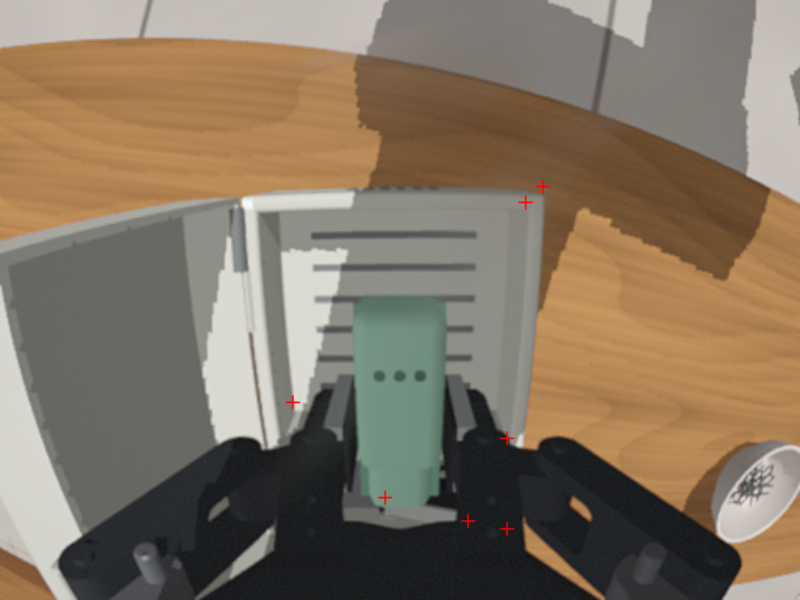

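Drawn marker c2 falls at (542,185) and the real corner is at (543,193), so the dryer is about 4 mm farther +x than fitted. The cover hangs level over the tray, so I'll place it.

Emit:
servo_tool(
  moves=[
    [[-1, 0, 0, 3, 0, 0, 0], [-1, 0, 0, 3, 0, 0, 0], [-1, 0, 0, 2, 0, 0, 0], [-1, 0, 0, 1, 0, 0, 0], [-1, 0, 0, 0.6, 0, 0, 0], [-1, 0, 0, 0, 0, 0, 0]],
  ],
)

```text
t: 5.3
eef_pos: [0.5189, -0.0613, 0.0624]
ee_rot: [-0.101, 0.995, -0.0, -0.0]
force: [-0.4, -0.3, -0.5]
gripper_width: 0.326
gripper_force: 30.2
```

Emit:
servo_tool(
  moves=[
    [[-1, 0, 0, 0.2, 0, 0, 0], [-1, 0, 0, 0.2, 0, 0, 0], [-1, 0, 0, 0, 0, 0, 0]],
  ],
)

```text
t: 5.6
eef_pos: [0.5191, -0.0614, 0.0586]
ee_rot: [-0.101, 0.995, -0.0, 0.0]
force: [0.8, -0.2, 0.1]
gripper_width: 0.315
gripper_force: 30.2
```

Emit:
servo_tool(
  moves=[
    [[0.1, 0, 0, 0, 0, 0, 0], [0.1, 0, 0, 0, 0, 0, 0], [0.1, 0, 0, 0, 0, 0, 0], [0.1, 0, 0, -1.5, 0, 0, 0], [0.1, 0, 0, -3, 0, 0, 0], [0.1, 0, 0, -3.5, 0, 0, 0], [0.1, 0, 0, -3.5, 0, 0, 0], [-1, -1.2, 0.5, -3, 0, 0, 0], [-1, -3, 1, 0, 0, 0, 0], [-1, -3, 1, 0, 0, 0, 0], [-1, -2.7, 1, 0, 0, 0, 0], [-1, 0, 0, 0, 0, 0, 0], [-1, 0, 0, 0, 0, 0, 0], [-1, 0, 0, 0, 0, 0, 0]],
  ],
)

```text
t: 7.0
eef_pos: [0.6083, -0.0075, 0.204]
ee_rot: [-0.101, 0.995, -0.0, 0.0]
force: [0.3, 0.4, 0.1]
gripper_width: -0.0
gripper_force: 0.0
```

```bash
python3 - <<'E'
from h import *
s,d=wrist(); im=d['image'][:,:,::-1].copy()
print(s['eef_pos'],s['force'],s['gripper_width'])
p=np.array([.5493,-.0597,.0331]); r=R.from_euler('z',.2028)
for n,x in dict(roller=(.066,.04,.087),rtop=(.066,.04,.092),pivot=(.066,-.004,.067),c1=(.1,.07,.06),c2=(-.1,.07,.06),w1=(.036,.07,.06)).items():
    q=wproj(s,d,r.apply(x)+p)[0]; print(n,((q-[130,60])*3.0).round())
c=cv2.resize(im[60:260,130:397],(800,600),interpolation=cv2.INTER_CUBIC)
cv2.imwrite('pics/w3.png',c)
E
```

```text
[ 0.60832626 -0.00747369  0.20403554] [0.25477854 0.43612216 0.06317317] -0.00019825043013282004
roller [380. 423.]
rtop [380. 429.]
pivot [229. 402.]
c1 [476. 501.]
c2 [ 486. -163.]
w1 [483. 296.]
```

View pics/w3.png

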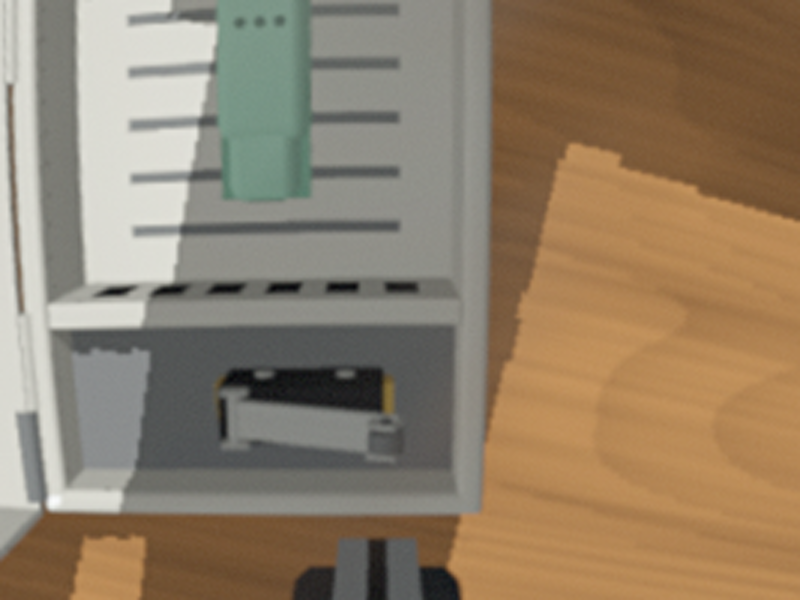

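Roller is at crop (383,440) against a predicted (380,429), and the dryer corner is at (482,512) against (476,501). Both shift by about +4 mm in x and +1.5 mm in y. The cover lies flat in the tray. Next I'll centre the fingertip over the roller and come down.

Emit:
servo_tool(
  moves=[
    [[-1, -0.1, 0.3, 2, 0, 0, 0], [-1, 0, 0, 2, 0, 0, 0], [-1, 0, 0, 1.5, 0, 0, 0], [-1, 0, 0, 1, 0, 0, 0], [-1, 0, 0, 0, 0, 0, 0], [-1, 0, 0, 0, 0, 0, 0]],
  ],
)

```text
t: 7.65
eef_pos: [0.6091, -0.0042, 0.1392]
ee_rot: [-0.101, 0.995, -0.0, 0.0]
force: [0.6, 0.3, 1.2]
gripper_width: -0.003
gripper_force: 0.0
```

```bash
python3 - <<'E'
from h import *
F=[]
for i in range(5):
    s,d=wrist(); F.append(s['force'])
print(s['eef_pos'],np.mean(F,0),np.std(F,0))
c=cv2.resize(d['image'][150:330,130:370,::-1],(800,600),interpolation=cv2.INTER_CUBIC)
cv2.imwrite('pics/w4.png',c)
E
```

```text
[ 0.60948571 -0.00403384  0.13923001] [ 0.18924366 -0.04879204  0.34993171] [0.30234313 0.29932905 0.78704196]
```

View pics/w4.png

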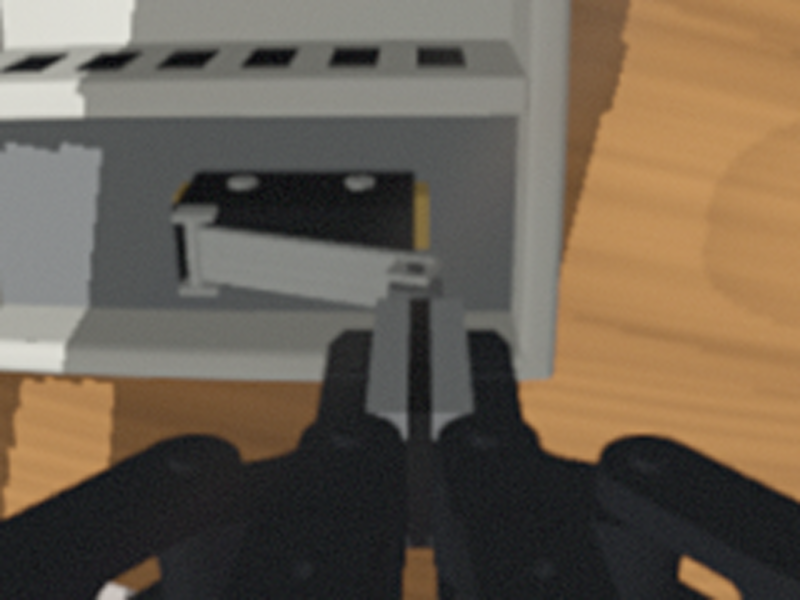

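Emit:
servo_tool(
  moves=[
    [[-1, 0, 0, 0.5, 0, 0, 0], [-1, 0, 0, 0.5, 0, 0, 0], [-1, 0, 0, 0, 0, 0, 0]],
  ],
)

```text
t: 8.2
eef_pos: [0.6087, -0.004, 0.1271]
ee_rot: [-0.101, 0.995, 0.0, -0.001]
force: [0.3, 0.1, 0.3]
gripper_width: 0.002
gripper_force: 0.0
```

```bash
cat > f.py <<'E'
from h import *
import sys
F=[];Z=[]
for i in range(int(sys.argv[1])):
    s,d=wrist(); F.append(s['force'][2]); Z.append(s['eef_pos'][2])
print(s['t'],s['eef_pos'],np.mean(Z),np.mean(F),np.std(F)/len(F)**.5)
E
python3 f.py 16
```

```text
8.95 [ 0.60912887 -0.00400391  0.12832741] 0.12820634485561402 0.010004881957104694 0.14145272784555324
```

Emit:
servo_tool(
  moves=[
    [[-1, 0, 0, 0.2, 0, 0, 0], [-1, 0, 0, 0.2, 0, 0, 0], [-1, 0, 0, 0, 0, 0, 0]],
  ],
)

```text
t: 9.3
eef_pos: [0.6092, -0.0037, 0.1242]
ee_rot: [-0.102, 0.995, 0.0, 0.0]
force: [0.1, 1.3, 2.2]
gripper_width: -0.002
gripper_force: 1.1
```

```bash
python3 f.py 12
```

```text
9.85 [ 0.60917458 -0.00396056  0.1243186 ] 0.12438990640560316 2.469300238825182 0.1291562839952131
```

```bash
cat > ov.py <<'E'
from h import *
import sys
s,d=wrist(); sd=eyes.get_image('side')['image'][:,:,::-1]
p=np.array([.5493+.0036,-.0597+.0023,.0331]); r=R.from_euler('z',.2028)
k=5; x0,y0=150,180
c=cv2.resize(d['image'][y0:y0+90,x0:x0+160,::-1],(800,450),interpolation=cv2.INTER_CUBIC)
o=wproj(s,d,r.apply((.066,-.004,.067))+p)[0]
for n,q in (('c1',(.1,.07,.06)),('w',(.092,.062,.06)),('w2',(.04,.062,.06)),('pivot',(.066,-.004,.067))):
    u=(wproj(s,d,r.apply(q)+p)[0]-[x0,y0])*k; cv2.drawMarker(c,tuple(int(v) for v in u),(0,255,0),1,12)
    print(n,u.round())
for a,col in((0,(255,0,0)),(.08,(0,255,255)),(.16,(0,0,255)),(.24,(255,0,255))):
    e=.0485; q=(.066,-.004+e*np.cos(.42-a),.067+e*np.sin(.42-a))
    u=(wproj(s,d,r.apply(q)+p)[0]-[x0,y0])*k; cv2.drawMarker(c,tuple(int(v) for v in u),col,0,10); print(a,u.round())
e=cv2.resize(sd[165:195,190:260],(350,150),interpolation=cv2.INTER_CUBIC)
out=np.zeros((600,800,3),np.uint8); out[:450]=c; out[450:,:350]=e
cv2.imwrite(sys.argv[1],out)
E
python3 ov.py pics/w5.png
```

```text
c1 [738. 472.]
w [683. 423.]
w2 [700.  52.]
pivot [170. 266.]
0 [522. 342.]
0.08 [535. 328.]
0.16 [544. 314.]
0.24 [551. 300.]
```

View pics/w5.png

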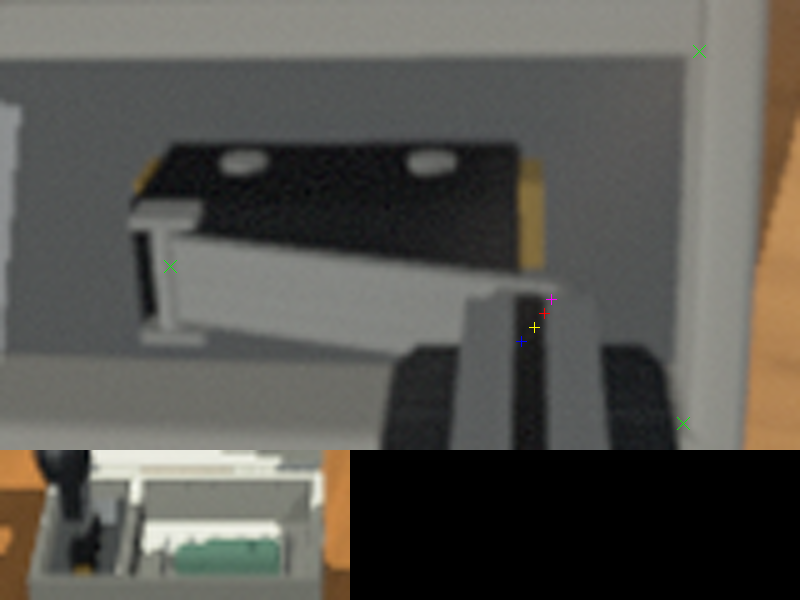

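```bash
python3 - <<'E'
from h import *
s,d=wrist()
p=np.array([.5529,-.0574,.0331]); r=R.from_euler('z',.2028)
def pr(pos,a,l,w,k,x0,y0):
    ss=dict(s); ss['eef_pos']=np.array(pos); q=(.066-w,-.004+l*np.cos(.32-a),.067+l*np.sin(.32-a))
    return (wproj(ss,d,r.apply(q)+p)[0]-[x0,y0])*k
for nm,pos,arg in(('w4',(.6095,-.004,.1392),(10/3,130,150)),('w5',s['eef_pos'],(5,150,180))):
  for a in(0,.04,.08,.12,.16,.2,.24):
    A=pr(pos,a,.003,.004,*arg);B=pr(pos,a,.044,.004,*arg); print(nm,a,A.round(),B.round(),((B-A)[1]/(B-A)[0]).round(3))
E
```

```text
w4 0 [208. 230.] [402. 256.] 0.137
w4 0.04 [208. 230.] [405. 253.] 0.118
w4 0.08 [209. 229.] [407. 249.] 0.101
w4 0.12 [209. 229.] [409. 246.] 0.084
w4 0.16 [209. 229.] [411. 243.] 0.067
w4 0.2 [209. 229.] [412. 239.] 0.051
w4 0.24 [209. 229.] [413. 236.] 0.036
w5 0 [188. 240.] [500. 287.] 0.151
w5 0.04 [188. 240.] [505. 281.] 0.131
w5 0.08 [189. 240.] [509. 275.] 0.112
w5 0.12 [189. 239.] [512. 269.] 0.093
w5 0.16 [190. 239.] [515. 263.] 0.075
w5 0.2 [190. 238.] [517. 257.] 0.058
w5 0.24 [190. 238.] [519. 252.] 0.041
```

Lever edge in w5 runs (188,238)→(500,277), slope 0.125, which means about 0.055 rad. That agrees with roughly 2.5 mm of travel, so contact was at z ≈ 0.127 and the click should come near z ≈ 0.1195. I'll go to about 0.1185 and check the lever slope by code.

```bash
cat > lev.py <<'E'
from h import *
from scipy.optimize import minimize_scalar
F=[]
for i in range(6):
    s,d=wrist(); F.append(s['force'][2])
p=np.array([.5529,-.0574,.0331]); r=R.from_euler('z',.2028)
g=cv2.GaussianBlur(cv2.cvtColor(d['image'],cv2.COLOR_RGB2GRAY),(3,3),0).astype(float)
E=[]
for u in range(192,240):
    col=g[:,u]; rows=np.arange(205,250); dg=np.diff(col[204:251])[:-1]
    j=rows[0]+np.argmax(dg); w=np.clip(np.gradient(col)[j-2:j+3],0,None); E.append((u,(w*np.arange(j-2,j+3)).sum()/w.sum()))
E=np.array(E); f=np.polyfit(E[:,0],E[:,1],1)
for _ in range(3):
    m=abs(E[:,1]-np.polyval(f,E[:,0]))<1.2; f=np.polyfit(E[m,0],E[m,1],1)
def sl(a):
    q=[wproj(s,d,r.apply((.062,-.004+l*np.cos(.32-a),.067+l*np.sin(.32-a)))+p)[0] for l in(.003,.04)]; v=q[1]-q[0]; return v[1]/v[0]
a=minimize_scalar(lambda a:(sl(a)-f[0])**2,bounds=(-.1,.4),method='bounded').x
print(s['t'],s['eef_pos'],'slope',f[0],m.sum(),'angle',a,'F',np.mean(F))
E
python3 lev.py
```

```text
10.3 [ 0.60914946 -0.00404554  0.12427459] slope 0.1197210090799246 48 angle 0.06478537444494371 F 2.0372618992653098
```

Emit:
servo_tool(
  moves=[
    [[-1, 0, 0, 0.2, 0, 0, 0], [-1, 0, 0, 0.2, 0, 0, 0], [-1, 0, 0, 0.15, 0, 0, 0], [-1, 0, 0, 0, 0, 0, 0]],
  ],
)

```text
t: 10.75
eef_pos: [0.609, -0.004, 0.1185]
ee_rot: [-0.101, 0.995, 0.0, -0.0]
force: [-0.3, 1.5, 2.3]
gripper_width: -0.001
gripper_force: 1.5
```

```bash
python3 lev.py
```

```text
11.0 [ 0.60914041 -0.00410786  0.11884012] slope 0.07227720394750073 48 angle 0.1757711499314848 F 2.6075721247811123
```

Two estimates agree: about 0.176 rad by image and 2.6 N by force, just past the click. I'll add half a millimetre for margin, hold for over a second, then release.

Emit:
servo_tool(
  moves=[
    [[-1, 0, 0, 0.05, 0, 0, 0], [-1, 0, 0, 0, 0, 0, 0], [-1, 0, 0, 0, 0, 0, 0], [-1, 0, 0, 0, 0, 0, 0], [-1, 0, 0, 0, 0, 0, 0], [-1, 0, 0, 0, 0, 0, 0], [-1, 0, 0, 0, 0, 0, 0], [-1, 0, 0, 0, 0, 0, 0], [-1, 0, 0, 0, 0, 0, 0], [-1, 0, 0, 0, 0, 0, 0], [-1, 0, 0, 0, 0, 0, 0], [-1, 0, 0, 0, 0, 0, 0]],
  ],
)

```text
t: 12.25
eef_pos: [0.6091, -0.004, 0.1183]
ee_rot: [-0.101, 0.995, 0.0, 0.0]
force: [-0.7, 2.9, 3.6]
gripper_width: 0.0
gripper_force: 1.7
```

```bash
python3 lev.py
```

```text
12.5 [ 0.60914322 -0.00398121  0.11829092] slope 0.06559538243677676 48 angle 0.1916892882763113 F 3.1767866156254865
```

Emit:
servo_tool(
  moves=[
    [[-1, 0, 0, -0.5, 0, 0, 0], [-1, 0, 0, -1, 0, 0, 0], [-1, 0, 0, -1, 0, 0, 0], [-1, 0, 0, -2.5, 0, 0, 0], [-1, 0, 0, -3.5, 0, 0, 0], [-1, 0, 0, -3.5, 0, 0, 0], [-1, 0, 0, -3.5, 0, 0, 0], [-1, 0, 0, 0, 0, 0, 0], [-1, 0, 0, 0, 0, 0, 0]],
  ],
)

```text
t: 13.45
eef_pos: [0.6096, -0.0041, 0.2747]
ee_rot: [-0.101, 0.995, -0.0, 0.001]
force: [-0.2, -0.3, -1.0]
gripper_width: -0.001
gripper_force: 0.0
```

```bash
python3 - <<'E'
from h import *
s,d=wrist()
p=np.array([.5529,-.0574,.0331]); r=R.from_euler('z',.2028)
x=r.inv().apply(s['eef_pos']-p); print('dryer TCP',x.round(4), R.from_quat(s['ee_rot']).as_matrix().round(3).tolist(),s['q'].round(2))
l,b=.125,.012
def w(t): return np.array([.04,-.07+l*np.cos(t)-.033*np.sin(t)-b,.06+l*np.sin(t)+.033*np.cos(t)])
th=[1.85,1.62,1.54,1.46,1.38,1.3,1.2,1.1,1,.9,.8,.7,.6,.5,.4,.3,.25,.2,.15,.1,.05,0]
pr=None
for t in th:
    q=w(t); print(t,q.round(3),'' if pr is None else ((q-pr)*100).round(2)); pr=q
E
```

```text
dryer TCP [0.0662 0.0408 0.2416] [[-0.979, -0.202, 0.002], [-0.202, 0.979, -0.0], [-0.002, -0.001, -1.0]] [-0.01  0.26  0.46  1.77 -0.   -0.21]
1.85 [ 0.04  -0.148  0.171] 
1.62 [ 0.04  -0.121  0.183] [0.   2.71 1.22]
1.54 [ 0.04  -0.111  0.186] [0.   1.   0.27]
1.46 [ 0.04  -0.101  0.188] [0.   1.02 0.19]
1.38 [ 0.04  -0.091  0.189] [0.   1.03 0.11]
1.3 [ 0.04  -0.08   0.189] [0.   1.03 0.03]
1.2 [ 0.04  -0.067  0.188] [ 0.    1.29 -0.08]
1.1 [ 0.04  -0.055  0.186] [ 0.    1.28 -0.21]
1 [ 0.04  -0.042  0.183] [ 0.    1.25 -0.34]
0.9 [ 0.04  -0.03   0.178] [ 0.    1.21 -0.46]
0.8 [ 0.04  -0.019  0.173] [ 0.    1.16 -0.58]
0.7 [ 0.04  -0.008  0.166] [ 0.    1.09 -0.69]
0.6 [0.04  0.003 0.158] [ 0.    1.02 -0.8 ]
0.5 [0.04  0.012 0.149] [ 0.    0.93 -0.89]
0.4 [0.04  0.02  0.139] [ 0.    0.84 -0.98]
0.3 [0.04  0.028 0.128] [ 0.    0.74 -1.06]
0.25 [0.04  0.031 0.123] [ 0.    0.33 -0.56]
0.2 [0.04  0.034 0.117] [ 0.    0.3  -0.57]
0.15 [0.04  0.037 0.111] [ 0.    0.27 -0.59]
0.1 [0.04  0.039 0.105] [ 0.    0.24 -0.6 ]
0.05 [0.04  0.041 0.099] [ 0.    0.21 -0.61]
0 [0.04  0.043 0.093] [ 0.    0.18 -0.62]
```

Emit:
servo_tool(
  moves=[
    [[-1, 0.6, -1, -1, 0, 0, 0], [-1, 0.5, -3.5, 0, 0, 0, 0], [-1, 0.5, -3.5, 0, 0, 0, 0], [-1, 0.5, -3.5, 0, 0, 0, 0], [-1, 0.5, -3.5, 0, 0, 0, 0], [-1, 0, -3.5, 0, 0, 0, 0], [-1, 0, -3.5, 0, 0, 0, 0], [-1, 0, 0, 0, 0, 0, 0], [-1, 0, 0, 2.5, 0, 0, 0], [-1, 0, 0, 2.5, 0, 0, 0], [-1, 0, 0, 1.5, 0, 0, 0], [-1, 0, 0, 0, 0, 0, 0], [-1, 0, 0, 0, 0, 0, 0]],
  ],
)

```text
t: 14.8
eef_pos: [0.6276, -0.2246, 0.2189]
ee_rot: [-0.102, 0.995, 0.0, -0.0]
force: [0.1, 0.4, -0.2]
gripper_width: -0.002
gripper_force: 0.0
```

```bash
cat > dp.py <<'E'
from h import *
p=np.array([.5529,-.0574,.0331]); r=R.from_euler('z',.2028)
F=[]
for i in range(3):
    s,d=wrist(); F.append(r.inv().apply(s['force']))
print(s['t'],'dryer TCP',r.inv().apply(s['eef_pos']-p).round(4),'F dryer',np.mean(F,0).round(2))
E
python3 dp.py
python3 - <<'E'
from h import *
s,d=wrist(); sd=eyes.get_image('side')['image'][:,:,::-1]; t=eyes.get_image('top')['image'][:,:,::-1]
out=np.zeros((600,800,3),np.uint8)
out[:400,:400]=cv2.resize(t[115:205,240:330],(400,400),interpolation=cv2.INTER_CUBIC); out[:400,400:]=cv2.resize(sd[85:205,190:310],(400,400),interpolation=cv2.INTER_CUBIC)
out[400:,:267]=cv2.resize(d['image'][:,:,::-1],(267,200)); cv2.imwrite('pics/lid.png',out)
E
```

```text
14.9 dryer TCP [ 0.0401 -0.1791  0.1867] F dryer [-0.28  0.18  0.05]
```

View pics/lid.png

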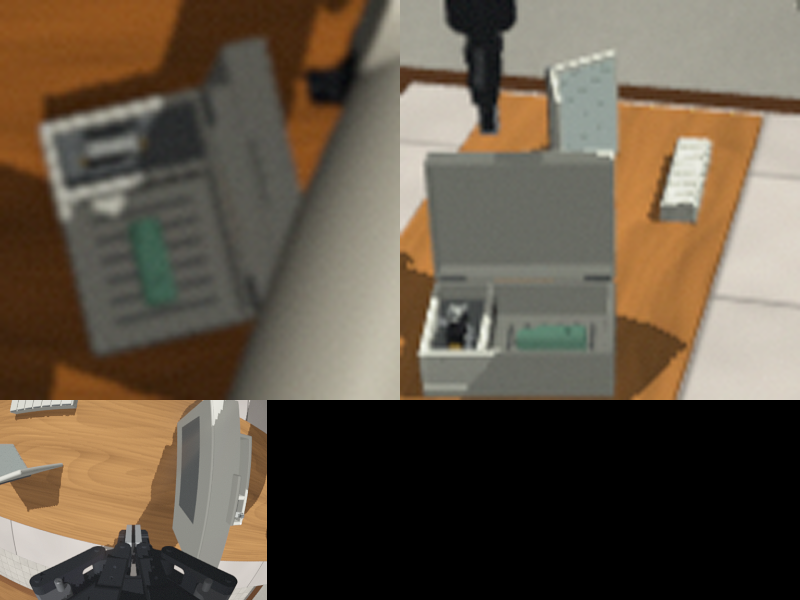

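Fingertip is behind the lid (top crop (325,85), lid edge at (270,45)), the switch lever is back up, and the cover is in the tray. Now I'll push the lid over.

Emit:
servo_tool(
  moves=[
    [[-1, 0, 2, 0, 0, 0, 0], [-1, 0, 1.5, 0, 0, 0, 0], [-1, 0, 1.0, 0, 0, 0, 0], [-1, 0, 1.0, 0, 0, 0, 0], [-1, 0, 1.0, 0, 0, 0, 0], [-1, 0, 1.0, -0.1, 0, 0, 0], [-1, 0, 1.0, 0, 0, 0, 0]],
  ],
)

```text
t: 15.8
eef_pos: [0.611, -0.1411, 0.2199]
ee_rot: [-0.101, 0.995, -0.0, 0.001]
force: [0.7, -2.7, 2.9]
gripper_width: 0.003
gripper_force: 1.8
```

```bash
python3 dp.py
```

```text
15.9 dryer TCP [ 0.04   -0.0927  0.1865] F dryer [ 0.57 -1.34  1.85]
```

Emit:
servo_tool(
  moves=[
    [[-1, 0, 0.6, -0.15, 0, 0, 0], [-1, 0, 0.6, -0.1, 0, 0, 0], [-1, 0, 0.65, 0.05, 0, 0, 0], [-1, 0, 0.65, 0.05, 0, 0, 0], [-1, 0, 0.65, 0.1, 0, 0, 0], [-1, 0, 0.65, 0.1, 0, 0, 0], [-1, 0, 0.6, 0.15, 0, 0, 0], [-1, 0, 0.6, 0.2, 0, 0, 0], [-1, 0, 0.6, 0.2, 0, 0, 0], [-1, 0, 0.6, 0.25, 0, 0, 0], [-1, 0, 0.6, 0.3, 0, 0, 0], [-1, 0, 0.55, 0.3, 0, 0, 0], [-1, 0, 0.55, 0.35, 0, 0, 0], [-1, 0, 0.55, 0.35, 0, 0, 0], [-1, 0, 0.5, 0.4, 0, 0, 0], [-1, 0, 0.5, 0.4, 0, 0, 0]],
  ],
)

```text
t: 17.55
eef_pos: [0.5918, -0.0484, 0.1894]
ee_rot: [-0.102, 0.995, 0.0, -0.0]
force: [-0.0, 0.2, 4.2]
gripper_width: -0.001
gripper_force: 1.5
```

```bash
python3 dp.py
```

```text
17.65 dryer TCP [0.0396 0.0012 0.1557] F dryer [0.31 0.36 2.36]
```

Emit:
servo_tool(
  moves=[
    [[-1, 0, 0.45, 0.45, 0, 0, 0], [-1, 0, 0.45, 0.45, 0, 0, 0], [-1, 0, 0.4, 0.5, 0, 0, 0], [-1, 0, 0.4, 0.5, 0, 0, 0], [-1, 0, 0.35, 0.5, 0, 0, 0], [-1, 0, 0.35, 0.5, 0, 0, 0], [-1, 0, 0.2, 0.3, 0, 0, 0], [-1, 0, 0.15, 0.3, 0, 0, 0], [-1, 0, 0.15, 0.3, 0, 0, 0], [-1, 0, 0.15, 0.3, 0, 0, 0], [-1, 0, 0.15, 0.3, 0, 0, 0], [-1, 0, 0.1, 0.3, 0, 0, 0]],
  ],
)

```text
t: 18.9
eef_pos: [0.5852, -0.0165, 0.1426]
ee_rot: [-0.101, 0.995, 0.0, 0.0]
force: [0.0, 1.8, 2.3]
gripper_width: -0.001
gripper_force: 1.2
```

```bash
python3 dp.py
```

```text
19.0 dryer TCP [0.0397 0.0335 0.109 ] F dryer [0.61 0.97 1.43]
```

Emit:
servo_tool(
  moves=[
    [[-1, 0, 0.1, 0.2, 0, 0, 0], [-1, 0, 0.1, 0.2, 0, 0, 0], [-1, 0, 0.1, 0.2, 0, 0, 0], [-1, 0, 0.1, 0.2, 0, 0, 0], [-1, 0, 0.05, 0.2, 0, 0, 0], [-1, 0, 0.05, 0.2, 0, 0, 0], [-1, 0, 0, 0, 0, 0, 0]],
  ],
)

```text
t: 19.75
eef_pos: [0.5842, -0.0115, 0.1306]
ee_rot: [-0.102, 0.995, 0.0, -0.0]
force: [0.5, -1.0, 0.8]
gripper_width: 0.003
gripper_force: 0.4
```

```bash
python3 dp.py
```

```text
19.85 dryer TCP [0.0399 0.0386 0.0975] F dryer [ 0.2  -0.8   0.89]
```

Emit:
servo_tool(
  moves=[
    [[-1, 0, 0, 0.1, 0, 0, 0], [-1, 0, 0, 0.1, 0, 0, 0], [-1, 0, 0, 0, 0, 0, 0]],
  ],
)

```text
t: 20.2
eef_pos: [0.5841, -0.0112, 0.129]
ee_rot: [-0.102, 0.995, 0.001, 0.0]
force: [-0.0, 2.8, 4.3]
gripper_width: -0.002
gripper_force: 1.9
```

Emit:
servo_tool(
  moves=[
    [[-1, 0, 0, 0.1, 0, 0, 0], [-1, 0, 0, 0, 0, 0, 0]],
  ],
)

```text
t: 20.4
eef_pos: [0.5841, -0.011, 0.128]
ee_rot: [-0.102, 0.995, 0.001, 0.0]
force: [-1.9, 3.9, 4.8]
gripper_width: -0.001
gripper_force: 2.3
```

```bash
python3 dp.py
```

```text
20.5 dryer TCP [0.0399 0.039  0.0949] F dryer [-0.47  3.99  4.91]
```

Emit:
servo_tool(
  moves=[
    [[-1, 0, 0, 0.1, 0, 0, 0], [-1, 0, 0, 0, 0, 0, 0]],
  ],
)

```text
t: 20.75
eef_pos: [0.5842, -0.0112, 0.1271]
ee_rot: [-0.102, 0.995, 0.0, 0.0]
force: [-0.6, 4.8, 5.3]
gripper_width: -0.003
gripper_force: 2.7
```

```bash
python3 dp.py
```

```text
20.85 dryer TCP [0.04   0.0389 0.0939] F dryer [0.21 4.8  5.51]
```

Emit:
servo_tool(
  moves=[
    [[-1, 0, 0, 0.1, 0, 0, 0], [-1, 0, 0, 0, 0, 0, 0]],
  ],
)

```text
t: 21.1
eef_pos: [0.5843, -0.0112, 0.1269]
ee_rot: [-0.102, 0.995, 0.0, 0.001]
force: [-3.8, 4.0, 11.1]
gripper_width: 0.002
gripper_force: 5.6
```

```bash
python3 dp.py
```

```text
21.2 dryer TCP [0.04   0.0389 0.0938] F dryer [-2.6   4.89 11.01]
```

Emit:
servo_tool(
  moves=[
    [[-1, 0, 0, 0.05, 0, 0, 0], [-1, 0, 0, 0, 0, 0, 0], [-1, 0, 0, -0.2, 0, 0, 0], [-1, 0, 0, -0.5, 0, 0, 0], [-1, 0, 0, -2, 0, 0, 0], [-1, 0, 0, -3.5, 0, 0, 0], [-1, 0, 0, -3.5, 0, 0, 0], [-1, 3, 0, -2, 0, 0, 0], [-1, 3, 0, 0, 0, 0, 0], [-1, 3, 0, 0, 0, 0, 0], [-1, 0, 0, 0, 0, 0, 0], [-1, 0, 0, 0, 0, 0, 0]],
  ],
)

```text
t: 22.45
eef_pos: [0.496, -0.0302, 0.2425]
ee_rot: [-0.101, 0.995, -0.0, 0.0]
force: [1.4, -1.1, -0.1]
gripper_width: -0.003
gripper_force: 0.0
```

```bash
python3 dp.py; python3 - <<'E'
from h import *
sd=eyes.get_image('side')['image'][:,:,::-1]; t=eyes.get_image('top')['image'][:,:,::-1]
out=np.zeros((600,800,3),np.uint8)
p=np.array([.5529,-.0574,.0348]); r=R.from_euler('z',.2028)
for th in (0,.03,.06):
    c,s_=np.cos(th),np.sin(th)
    q=[r.apply((x,-.07+.14*c-h*s_,.06+.14*s_+h*c))+p for x in(.1,-.1) for h in(0,.033)]
    print(th,((proj('side',q)-[190,130])*8).round().tolist())
out[:400]=cv2.resize(sd[130:180,190:290],(800,400),interpolation=cv2.INTER_CUBIC)
out[400:,:267]=cv2.resize(t,(267,200)); out[400:,267:534]=cv2.resize(sd,(267,200)); cv2.imwrite('pics/fin.png',out)
E
```

```text
22.55 dryer TCP [-0.0497  0.0383  0.2089] F dryer [ 0.75 -0.43  0.02]
0 [[34.0, 480.0], [27.0, 416.0], [504.0, 480.0], [503.0, 415.0]]
0.03 [[34.0, 472.0], [26.0, 406.0], [504.0, 472.0], [503.0, 406.0]]
0.06 [[33.0, 463.0], [26.0, 396.0], [504.0, 463.0], [502.0, 396.0]]
```

View pics/fin.png

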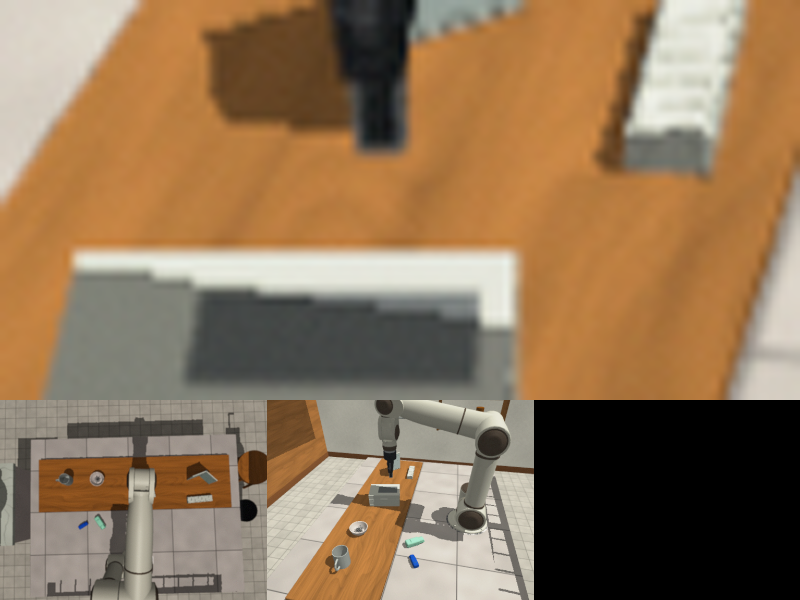

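The lid lies flat, with the whole outer face visible, and the other objects are unmoved. One last numeric check: the free-edge row should be about 182 if the lid is fully shut.

```bash
python3 - <<'E'
from h import *
g=cv2.cvtColor(eyes.get_image('side')['image'],cv2.COLOR_RGB2GRAY)
print(g[174:202,200:250].mean(1).round().tolist())
E
```

```text
[86.0, 86.0, 86.0, 95.0, 115.0, 127.0, 127.0, 127.0, 128.0, 119.0, 107.0, 106.0, 106.0, 107.0, 108.0, 110.0, 114.0, 112.0, 106.0, 107.0, 107.0, 107.0, 107.0, 107.0, 107.0, 107.0, 109.0, 109.0]
```

```bash
python3 -c "
from bench import job
print(job.finish_job())"
```

```text
the job is handed in; nothing more can be done
None
```

The job is handed in: I pressed the lid switch to about 0.19 rad (just past the click), held it over a second and released it. The small mint cover is in the tray and the lid measures fully shut; I didn't separately confirm that the lid holds the switch pressed.

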